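# Feel round a test canister's sealing ring

## Robot

A 6-joint arm with a two-finger parallel gripper is mounted at the origin on the work surface. World frame = base frame: x ahead of the robot, y to its left, z up, the work surface at z = 0. Lengths are in m, angles in degrees, forces in N, time in s.
With the tool pointing down it reaches from about 0.3 to 0.85 m from the base axis. Payload 4.2 kg.
Tool frame: the origin (TCP) lies between the finger pads, 19 mm behind the fingertips; this is the grasp point; z points along the fingers, y is the line along which they close (so a half turn about z gives the same grasp; the last joint's range is limited). The gripper opens to 91 mm and grips with 3 to 60 N. Pads are 32 mm wide; open, the fingers measure 118 mm over their backs; the gripper's body (76 mm by 178 mm) begins 60 mm behind the grasp point.
Start: joints at [67.838, 18.312, 89.639, -0, 72.044, -1.146], TCP at [0.206, 0.537, 0.233] pointing down, gripper open.
Joint ranges: [-177.97, 177.97], [-48.28, 115.42], [12.27, 149.76], [-77.06, 257.06], [2.81, 150.46], [-146.56, 146.56]. Speed limits (degrees/s): [147.25, 147.25, 180, 180, 180, 180].

## Interface

Orientations are given as [roll, pitch, yaw] about the fixed x, y, z axes, in that order (R = Rz(yaw) Ry(pitch) Rx(roll)).
In Python, from plant import robot gives the robot as it stands.
- The arm moves only by the tool arm_command, never from a script. Its argument "plan" is text: rows parted by semicolons, each of 5 numbers parted by spaces: the shift along the world's x, y, z in cm, then the turn about the world's z in degrees, then the closure, from 0 (fully open) to 1 (shut). In form: x y z twist claw; .... A call has 1 to 8 rows; each row is the pose to reach, as a shift and turn from the pose commanded when the call began; what a row does not reach only later rows make up. A row lasts 1/8 s, in which the tool goes at most 62.5 mm and 10.7 degrees, less where a joint would pass 70% of its speed; a pose out of reach is approached as far as the arm can. A call with a gripper value outside its range is refused whole. The fingers move at their own pace and stop on an object; "grip_force" is the grip in N (left out, the last holds). Time passes only in rows, so rows that repeat a pose let the fingers close. It gives the time, the measured TCP pose, the force, the opening and the grip force at its end, in the units of the state.
- robot.get_state(): the state, without advancing time (a new reading comes with each control period).
- robot.camera(name): name is "side" or "top" or "wrist"; returns the picture (420x560x3 uint8, red, green, blue); there is no depth.
- robot.camera_info(name): a dict with "vfov" (degrees; the focal length in pixels is half the picture's height over the tangent of half this angle, whatever the lens; pixels are square), "cx", "cy" (the principal point, pixels), "position" and "attitude" of the camera in the world; the wrist camera has in their place "T_tool_cam" (4x4, takes a point from camera to tool coordinates, whose origin is the TCP and whose axes are the flange's). Camera axes: x right, y down, z forward; pixel columns grow to the right and rows downward; lengths in m; the calibration is good to about 2 mm. A picture is of the moment at which its call begins: read the wrist's pose just before it. camera_info takes no time and is no camera call.
- robot.finish_job(): hands the job in; it is judged then, once.
The state is a dict: "t": time; "q": joint angles; "qd": joint speeds; "effort": joint torques, N m; "eef_pos": TCP position; "eef_rot": TCP orientation; "wrist_force": force on the tool from outside, world axes, zero at the start; "wrist_torque": the same for the moment, N m; "grip_width": finger opening in m; "grasp_force": force on a finger pad.
Only numpy, scipy, OpenCV 4.12 (cv2) and the standard library are available. Lean on these libraries where they do the work, as an engineer would, in place of code of your own. Each camera call takes 0.05 s, during which the arm holds its last target. There are 200 camera calls.

## Task

Before the lid goes on, feel that the black rubber sealing ring on the open steel canister sits evenly: with the tips of the closed, downward-pointing fingers, touch the ring above the red latch lever and run lightly along it clockwise (seen from above) all the way round, back to the latch, then move clear. Keep the touch gentle, leave the canister standing in its holder, and do not move the lid or anything else on the bench.

Things in the scene. Friction and masses are not known exactly. Their poses are not given: they have to be found in the camera images.
- canister: Open steel test canister, 90 mm across, 200 mm tall, 1.1 kg, upright and loose (0.8 mm play all round) in a 110 mm tall aluminium holder bolted to the bench. Origin: centre of its underside, 10 mm above the bench; z up. +x side: latch with a red lever sticking out to 95 mm from the axis, its top 27 mm below the ring's top; -x side: small hinge block. May be turned any way.
- ring: Black rubber sealing ring on the canister's rim, 90 mm outside and 73 mm inside diameter, 6 mm thick. Origin: centre of its underside, 200 mm above the canister's origin; same axes. Springy: pressed anywhere it sinks as one piece, 1 mm per 1 N, 4 mm at most (then hard), and rises when let go. It drags on the fingers with up to about the pressing force.
- ring_centre (a point): centre of the ring in the plane of its top face, 216 mm above the bench when not pressed; the eight ring points lie round it at a radius of 40.75 mm
- ring_p0 (a point): point on the top face of the sealing ring, middle of its width, straight above the red latch: start and finish of the round
- ring_p1 (a point): point on the top face of the sealing ring, middle of its width, 45 degrees clockwise (seen from above) from the latch
- ring_p2 (a point): point on the top face of the sealing ring, middle of its width, 90 degrees clockwise (seen from above) from the latch
- ring_p3 (a point): point on the top face of the sealing ring, middle of its width, 135 degrees clockwise (seen from above) from the latch
- ring_p4 (a point): point on the top face of the sealing ring, middle of its width, 180 degrees clockwise (seen from above) from the latch
- ring_p5 (a point): point on the top face of the sealing ring, middle of its width, 225 degrees clockwise (seen from above) from the latch
- ring_p6 (a point): point on the top face of the sealing ring, middle of its width, 270 degrees clockwise (seen from above) from the latch
- ring_p7 (a point): point on the top face of the sealing ring, middle of its width, 315 degrees clockwise (seen from above) from the latch
- lid: the canister's loose lid: steel disc 96 mm across, 11 mm thick, with a 24 mm boss up to 30 mm; lies on the bench beside the holder. Origin: centre of its underside. To be left alone.
- canister_b: smaller closed steel canister, 81 mm across, 153 mm tall with its clamp, loose on the bench. Origin: centre of its underside. To be left alone.
- canister_c: a second smaller closed steel canister, the same as the first. To be left alone.
- bottle_a: clear bottle with a blue cap, 70 mm across, 138 mm tall, loose. Origin: centre of its underside. To be left alone.
- bottle_b: clear bottle with a red cap, 70 mm across, 138 mm tall, loose. Origin: centre of its underside. To be left alone.
- ball_dish: small steel dish of steel balls, 84 mm across, 30 mm high, loose. Origin: centre of its underside. To be left alone.
- wrench: steel wrench 150 mm long lying on the bench along its own x. To be left alone.

How it is judged:
By the outcome, as a careful person would: the job done as asked, in the order asked, and still so for the second after the job is handed in, with the robot touching nothing.
It also fails if it takes over 64 s, if anything falls off the work surface, if the arm or the gripper's body presses on something with over 40 N, if the wrist force passes 120 N, or if a joint passes its speed limit or range.

## Working session

There is one attempt and no reset: what is moved stays moved. The work goes in short steps, Python scripts to look and compute and a tool call to move; the robot and the scene stay as the last step left them, time stands still between calls to the robot, and variables do not carry over. Pictures are saved under pics/ and viewed, at most 10 in all, crops included, and the job is handed in when it is done.

Besides the shell and the picture viewer there is one more tool, called after "Call:" by a JSON object that holds its "op" and its "data". arm_command: Moves the arm, as the interface text tells. Its arguments: {"type":"object","properties":{"plan":{"type":"string"},"grip_force":{"type":"number"}},"required":["plan"]}

```bash
mkdir -p pics
cat > h.py <<'E'
from plant import robot
import numpy as np, cv2
from scipy.spatial.transform import Rotation as R
def snap(n,f):
    s=robot.get_state(); im=robot.camera(n); cv2.imwrite(f'pics/{f}.png',im[:,:,::-1]); return s,im
E
python3 - <<'E'
from h import *
for n in('top','side','wrist'):
    s,im=snap(n,n+'0'); print(n,robot.camera_info(n))
print({k:s[k] for k in('t','eef_pos','eef_rot','wrist_force','grip_width')})
a=[cv2.imread(f'pics/{n}0.png') for n in('top','side','wrist')]
c=np.vstack([np.hstack(a[:2]),np.hstack([a[2],a[2]*0])]); cv2.imwrite('pics/all0.png',cv2.resize(c,(800,600),interpolation=cv2.INTER_AREA))
E
```

```text
top {'vfov': 55.5303997833473, 'cx': 276.94080761913375, 'cy': 208.45229694771774, 'position': array([ 0.39738849, -0.00427474,  1.25938981]), 'attitude': array([-172.96938623,    1.90010694,  -89.68594977])}
side {'vfov': 45.77801017161825, 'cx': 286.4969510501343, 'cy': 211.92554213866214, 'position': array([ 0.15379895, -1.1278103 ,  1.22761674]), 'attitude': array([-131.6887216 ,   -1.24784067,  -17.19003135])}
wrist {'vfov': 63.830831232653225, 'cx': 284.33551844135667, 'cy': 211.10792902581542, 'T_tool_cam': array([[-9.87756933e-05, -9.69355279e-01, -2.45663047e-01,
         6.91825203e-02],
       [ 9.99999961e-01, -3.17456582e-05, -2.76813582e-04,
         1.26543600e-03],
       [ 2.60531972e-04, -2.45663065e-01,  9.69355245e-01,
        -1.52221376e-01],
       [ 0.00000000e+00,  0.00000000e+00,  0.00000000e+00,
         1.00000000e+00]])}
{'t': 0.1, 'eef_pos': array([0.2060578 , 0.53633816, 0.23199831]), 'eef_rot': array([-1.79907963e+02, -1.20558019e-03,  1.58985111e+02]), 'wrist_force': array([-0.63723611, -0.30045775, -0.32248582]), 'grip_width': 0.09106281403833488}
```

View pics/all0.png

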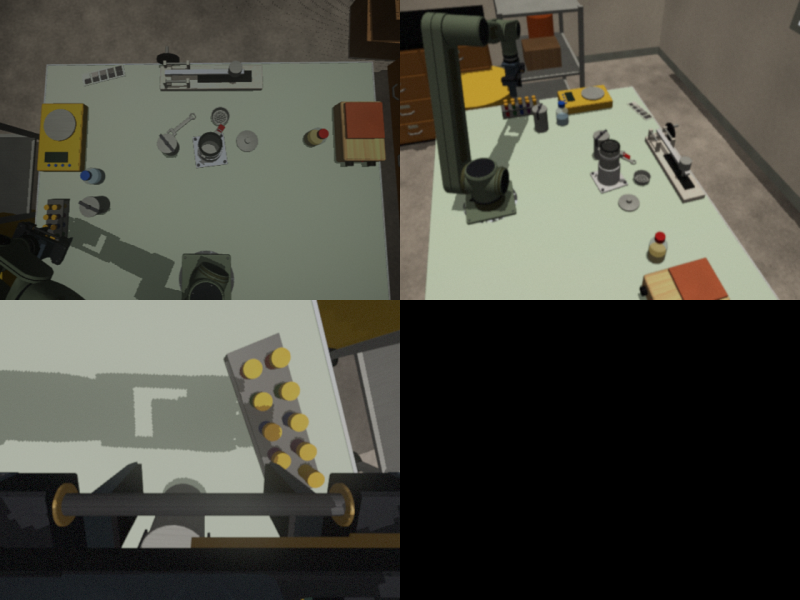

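The composite is at 0.71 scale. In the top view the open canister is near full-resolution (293,207) with its red latch near (310,178). In the side view it is near (293,205). I'll zoom in on both.

Run:
```python
from h import *
t=cv2.imread('pics/top0.png')[150:240,210:370]; s=cv2.imread('pics/side0.png')[170:280,240:360]
t=cv2.resize(t,None,fx=5,fy=5,interpolation=cv2.INTER_CUBIC)[:, :800]; s=cv2.resize(s,(400,367))
cv2.imwrite('pics/c1.png',t)
cv2.imwrite('pics/c2.png',s)
c=np.zeros((600,800,3),np.uint8); c[:300,:533]=cv2.resize(t,(533,300)); c[300:600,:327]=cv2.resize(s,(327,300)); cv2.imwrite('pics/c3.png',c)
for n in('top','side'):
    im=cv2.imread(f'pics/{n}0.png'); h=cv2.cvtColor(im,cv2.COLOR_BGR2HSV)
    m=(((h[...,0]<8)|(h[...,0]>172))&(h[...,1]>130)&(h[...,2]>60)).astype(np.uint8)
    k,_,st,ce=cv2.connectedComponentsWithStats(m)
    print(n,[(list(st[i]),ce[i].round(1)) for i in range(1,k) if st[i,4]>8])
```

```text
top [([np.int32(305), np.int32(174), np.int32(10), np.int32(9), np.int32(51)], array([309.5, 178. ])), ([np.int32(446), np.int32(180), np.int32(14), np.int32(14), np.int32(148)], array([452.4, 186.6]))]
side [([np.int32(313), np.int32(216), np.int32(9), np.int32(6), np.int32(36)], array([317.4, 218.5])), ([np.int32(357), np.int32(325), np.int32(14), np.int32(13), np.int32(152)], array([363.8, 331.1]))]
```

View pics/c3.png

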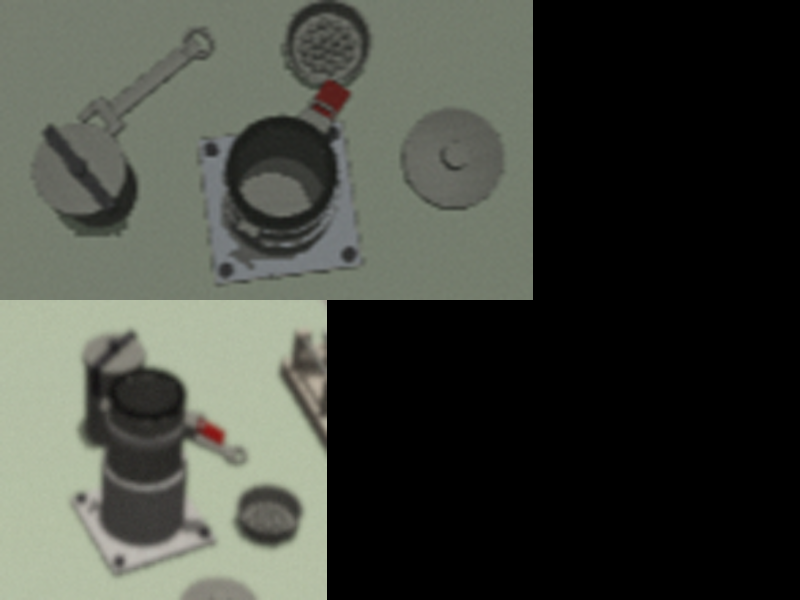

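The top crop shows the ring's outer ellipse centred at full-resolution (294.3,201.6), with the red lever at (309.5,178). In the side crop the ring centre is at (294,204.5) and the lever at (317.4,218.5). I'll triangulate both points.

```bash
cat >> h.py <<'E'
def ray(n,u,v,s=None):
    i=robot.camera_info(n); f=210/np.tan(np.radians(i['vfov']/2))
    d=np.array([(u-i['cx'])/f,(v-i['cy'])/f,1.])
    if n=='wrist':
        Rt=R.from_euler('xyz',s['eef_rot'],degrees=True).as_matrix(); T=i['T_tool_cam']
        return Rt@T[:3,3]+s['eef_pos'], Rt@T[:3,:3]@d
    return i['position'],R.from_euler('xyz',i['attitude'],degrees=True).as_matrix()@d
def onz(r,z): p,d=r; return p+d*(z-p[2])/d[2]
def tri(a,b):
    (p,d),(q,e)=a,b; t=np.linalg.lstsq(np.c_[d,-e],q-p,rcond=None)[0]
    A,B=p+t[0]*d,q+t[1]*e; return (A+B)/2,np.linalg.norm(A-B)
E
python3 - <<'E'
from h import *
for n,a,b in(('ring',(294.3,201.6),(294,204.5)),('lever',(309.5,178),(317.4,218.5))):
    print(n,tri(ray('top',*a),ray('side',*b)),onz(ray('top',*a),.216 if n=='ring' else .187),onz(ray('side',*b),.216 if n=='ring' else .187))
for n,uv in(('dish',(308,163)),('lid',(346,197)),('canb',(235,200))): print(n,onz(ray('top',*uv),.03))
E
```

```text
ring (array([ 0.54553827, -0.01483613,  0.20937508]), np.float64(0.0007665548495649962)) [ 0.54422786 -0.01468738  0.216     ] [ 0.54337799 -0.02210145  0.216     ]
lever (array([ 0.6141195 , -0.0566444 ,  0.17036929]), np.float64(0.005195315570905893)) [ 0.61336159 -0.05640332  0.187     ] [ 0.60420789 -0.07348626  0.187     ]
dish [ 0.69293993 -0.05954589  0.03      ]
lid [ 0.58493336 -0.176675    0.03      ]
canb [0.57530424 0.16867849 0.03      ]
```

The ring centre comes out near (0.544,-0.016), with its top at z≈0.21, which agrees with 0.216. The latch points at about -31°. Next I'll go to a wrist-camera viewpoint: TCP about (0.544,-0.096,0.332), yaw 90, fingers closing on the way.

Call:
{"op": "arm_command", "data": {"plan": "0 0 6 0 0; 3 -5 10 -8 1; 6 -10.5 10 -17 1; 8.5 -16 10 -26 1; 11.5 -21.5 10 -35 1; 14 -27 10 -44 1; 17 -32 10 -53 1; 20 -37 10 -61 1", "grip_force": 10}}

```text
t: 1.15
eef_pos: [0.4067, 0.1648, 0.3328]
eef_rot: [180.0, -0.0, 97.7]
wrist_force: [1.2, -0.4, 0.1]
grip_width: 0.0245
grasp_force: 0.0
```

Call:
{"op": "arm_command", "data": {"plan": "3 -5 0 -4 1; 6 -10 0 -8 1; 8.5 -15.5 0 -8 1; 11 -20.5 0 -8 1; 13.8 -26 0 -8 1; 13.8 -26 0 -8 1; 13.8 -26 0 -8 1"}}

```text
t: 2.02
eef_pos: [0.5438, -0.0929, 0.3323]
eef_rot: [-179.9, -0.1, 90.0]
wrist_force: [-0.4, -0.8, 0.2]
grip_width: 0.0006
grasp_force: 0.0
```

Run:
```python
from h import *
s,im=snap('wrist','w1'); print(s['t'],s['eef_pos'],s['eef_rot'],s['wrist_force'],s['grip_width'],s['q'])
```

```text
2.025 [ 0.54381819 -0.09292231  0.33230196] [-1.79930004e+02 -5.34287419e-02  8.99542602e+01] [-0.43791547 -0.77591661  0.17008583] 0.0006090546425938753 [-1.09134543e+01  1.36378685e+01  8.20286665e+01  3.94608630e-02
  8.44122801e+01 -1.08716165e+01]
```

View pics/w1.png

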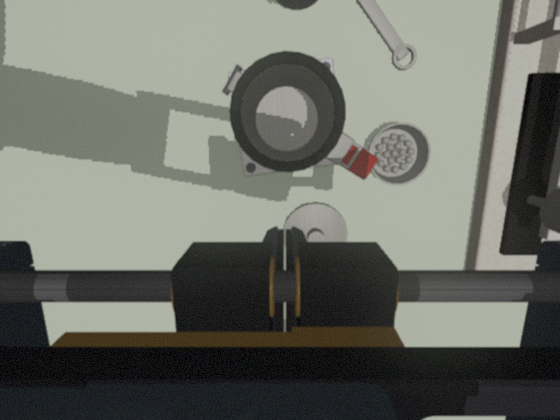

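The wrist view shows the ring centred near (288,111), the red lever at (360,161) and the hinge at (233,80). I'll fit a circle to the ring's rim at z=0.216, and use two views to check the height.

```bash
cat >> h.py <<'E'
def ringfit(im,s,seed_xy,z=.216):
    g=cv2.GaussianBlur(cv2.cvtColor(im,cv2.COLOR_RGB2GRAY),(3,3),0)
    th=60; m=(g<th).astype(np.uint8); m[225:]=0
    m=cv2.morphologyEx(m,cv2.MORPH_OPEN,np.ones((5,5)))
    k,l,st,ce=cv2.connectedComponentsWithStats(m)
    i=min([j for j in range(1,k) if st[j,4]>2000],key=lambda j:np.hypot(*(ce[j]-seed_xy)))
    c=max(cv2.findContours((l==i).astype(np.uint8),cv2.RETR_EXTERNAL,cv2.CHAIN_APPROX_NONE)[0],key=len)
    e=cv2.fitEllipseAMS(cv2.convexHull(c).reshape(-1,1,2)); 
    P=np.array([onz(ray('wrist',*p,s),z)[:2] for p in c[:,0].astype(float)])
    for _ in range(6):
        q=np.linalg.lstsq(np.c_[2*P,np.ones(len(P))],(P**2).sum(1),rcond=None)[0]
        r=np.sqrt(q[2]+q[:2]@q[:2]); d=np.hypot(*(P-q[:2]).T)-r; P=P[abs(d)<max(2*d.std(),.0006)]
    h=cv2.cvtColor(im,cv2.COLOR_RGB2HSV); m=(((h[...,0]<8)|(h[...,0]>172))&(h[...,1]>120)&(h[...,2]>60)).astype(np.uint8); m[240:]=0
    k,l,st,ce=cv2.connectedComponentsWithStats(m); j=1+np.argmax(st[1:,4]); L=onz(ray('wrist',*ce[j],s),.186)[:2]
    a=L-q[:2]; return dict(ell=e,c=q[:2],r=r,sd=d.std(),n=len(P),lever=L,lr=np.hypot(*a),ang=np.degrees(np.arctan2(a[1],a[0])),px=ce[j])
E
python3 - <<'E'
from h import *
im=cv2.imread('pics/w1.png')[:,:,::-1].copy()
s=dict(eef_pos=np.array([.54381819,-.09292231,.33230196]),eef_rot=[-179.930004,-.0534287,89.9542602])
f=ringfit(im,s,(288,111)); print(f)
print('height by two views:',tri(ray('wrist',*f['ell'][0],s),ray('top',294.3,201.6)),tri(ray('wrist',*f['ell'][0],s),ray('side',294,204.5)))
p=onz(ray('wrist',234,79,s),.18)[:2]-f['c']; print('hinge dir',np.degrees(np.arctan2(p[1],p[0])),np.hypot(*p))
E
```

```text
{'ell': ((522.2164306640625, 346.89990234375), (59.07564926147461, 611.5637817382812), 4.566951751708984), 'c': array([ 0.75081895, -0.04528815]), 'r': np.float64(0.045617182633628746), 'sd': np.float64(0.01391940695990434), 'n': 357, 'lever': array([ 0.61557133, -0.05343259]), 'lr': np.float64(0.13549262254796104), 'ang': np.float64(-176.55388124272096), 'px': array([365.7920354 , 161.63716814])}
height by two views: (array([ 0.50930396, -0.00482706,  0.51774459]), np.float64(0.02027972225717074)) (array([ 0.56654695, -0.10989683,  0.34641338]), np.float64(0.14241788609623468))
hinge dir 166.26175115839396 0.25694559573452
```

```bash
python3 - <<'E'
import cv2
g=cv2.cvtColor(cv2.imread('pics/w1.png'),cv2.COLOR_BGR2GRAY)
print(g[111,222:360:3],g[40:185:3,288],sep='\n')
E
sed -i 's/th=60/th=85/' h.py
python3 - <<'E'
from h import *
im=cv2.imread('pics/w1.png')[:,:,::-1].copy()
s=dict(eef_pos=np.array([.54381819,-.09292231,.33230196]),eef_rot=[-179.930004,-.0534287,89.9542602])
for t in (1,):
  f=ringfit(im,s,(288,111)); print(f)
  print(tri(ray('wrist',*f['ell'][0],s),ray('top',294.3,201.6)),tri(ray('wrist',*f['ell'][0],s),ray('side',294,204.5)))
  p=onz(ray('wrist',234,79,s),.18)[:2]-f['c']; print('hinge dir',np.degrees(np.arctan2(p[1],p[0])),np.hypot(*p))
E
```

```text
[123 127 116  56  56  56  59  74  69  71  67  79 158 158 159 157 162 162
 161 161 157 161 161 162 162 160 161 162 152 107 108 106  68  66  69  71
  66  62  52  52  65 122 175 174 174 174]
[175 177 176 173  72  61  58  60  69  71  67  73  66  69  61  78 162 161
 162 162 160 164 163 161 160 162 138 107 104 109 104 101 103 104 101 106
 103  77  70  71  71  44  51  54  95 122 121 119 124]
{'ell': ((287.1874694824219, 111.50240325927734), (114.6052017211914, 119.83148193359375), 5.024445056915283), 'c': array([ 0.54600076, -0.01404478]), 'r': np.float64(0.0435551482986065), 'sd': np.float64(0.00025925379238359204), 'n': 310, 'lever': array([ 0.61557133, -0.05343259]), 'lr': np.float64(0.07994662866213888), 'ang': np.float64(-29.51664181249197), 'px': array([365.7920354 , 161.63716814])}
(array([ 0.54563026, -0.01334939,  0.20979179]), np.float64(0.002990504235859939)) (array([ 0.54653782, -0.01196113,  0.20684574]), np.float64(0.0007790131958988018))
hinge dir 146.3747828669041 0.05377399449043143
```

The ring centre is about (0.5455,-0.0143), with the top and wrist views agreeing to 2 mm. The latch is at about -30°, and the hinge opposite confirms it. p0 is therefore about (0.581,-0.035). I'll move above it and feel down.

Call:
{"op": "arm_command", "data": {"plan": "2 3 -3 0 1; 3.7 5.8 -6 0 1; 3.7 5.8 -8.2 0 1; 3.7 5.8 -8.7 0 1; 3.7 5.8 -9.0 0 1; 3.7 5.8 -9.2 0 1; 3.7 5.8 -9.3 0 1; 3.7 5.8 -9.3 0 1"}}

```text
t: 3.08
eef_pos: [0.5813, -0.0355, 0.2402]
eef_rot: [180.0, 0.0, 90.0]
wrist_force: [0.2, -0.6, 0.1]
grip_width: 0.0003
grasp_force: 0.0
```

Call:
{"op": "arm_command", "data": {"plan": "0 0 -0.1 0 1; 0 0 -0.2 0 1; 0 0 -0.3 0 1; 0 0 -0.3 0 1; 0 0 -0.3 0 1"}}

```text
t: 3.7
eef_pos: [0.5812, -0.0352, 0.2368]
eef_rot: [180.0, -0.0, 90.0]
wrist_force: [-0.3, -0.8, -0.4]
grip_width: 0.0004
grasp_force: 0.0
```

Call:
{"op": "arm_command", "data": {"plan": "0 0 -0.1 0 1; 0 0 -0.2 0 1; 0 0 -0.2 0 1; 0 0 -0.2 0 1"}}

```text
t: 4.2
eef_pos: [0.5812, -0.0352, 0.2348]
eef_rot: [180.0, 0.0, 90.0]
wrist_force: [0.7, 0.3, 0.9]
grip_width: 0.0002
grasp_force: 0.1
```

Run:
```python
from h import *
F=[]
s,im=snap('side','s2');t,im2=snap('wrist','w2')
print(s['eef_pos'],s['wrist_force'],t['wrist_force'])
a=cv2.resize(cv2.imread('pics/s2.png')[130:250,220:380],(480,360)); b=cv2.resize(cv2.imread('pics/w2.png'),(320,240))
c=np.zeros((360,800,3),np.uint8); c[:,:480]=a; c[:240,480:]=b; cv2.imwrite('pics/c4.png',c)
```

```text
[ 0.58122669 -0.03523864  0.23481106] [0.65028151 0.26637968 0.85792515] [-0.8373449   0.28284292  0.3440513 ]
```

View pics/c4.png

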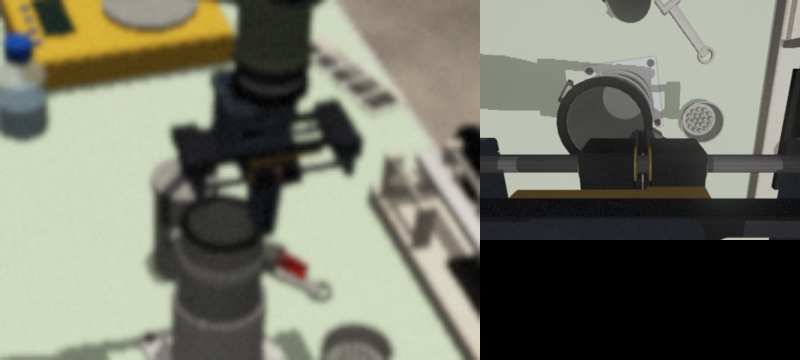

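The closed fingertips sit on the rim above the latch, at about (262,228) in the crop, and the contact is just beginning. I'll press about 1.5 mm more.

Call:
{"op": "arm_command", "data": {"plan": "0 0 -0.1 0 1; 0 0 -0.15 0 1; 0 0 -0.15 0 1; 0 0 -0.15 0 1"}}

```text
t: 4.8
eef_pos: [0.5812, -0.0352, 0.2334]
eef_rot: [180.0, -0.0, 90.0]
wrist_force: [0.2, -0.2, 1.7]
grip_width: 0.0005
grasp_force: 0.8
```

Run:
```python
from h import *
F=[]
for i in range(6): F.append(robot.get_state()['wrist_force']); robot.camera('top')
print(np.mean(F,0),np.std(F,0),robot.get_state()['eef_pos'])
c=np.array([.5455,-.0143]); p=robot.get_state()['eef_pos'][:2]
a0=-30
for a in range(-30,-421,-15):
    q=c+.04075*np.array([np.cos(np.radians(a)),np.sin(np.radians(a))]); print(a,((q-p)*100).round(2))
im=cv2.imread('pics/w2.png'); g=cv2.cvtColor(im,cv2.COLOR_BGR2GRAY); print(g.shape)
```

```text
[-0.17273117  0.0495155   1.6491965 ] [0.3655472  0.35786204 0.42529737] [ 0.58125695 -0.03526217  0.2333477 ]
-30 [-0.05  0.06]
-45 [-0.69 -0.79]
-60 [-1.54 -1.43]
-75 [-2.52 -1.84]
-90 [-3.58 -1.98]
-105 [-4.63 -1.84]
-120 [-5.61 -1.43]
-135 [-6.46 -0.79]
-150 [-7.1   0.06]
-165 [-7.51  1.04]
-180 [-7.65  2.1 ]
-195 [-7.51  3.15]
-210 [-7.1   4.13]
-225 [-6.46  4.98]
-240 [-5.61  5.63]
-255 [-4.63  6.03]
-270 [-3.58  6.17]
-285 [-2.52  6.03]
-300 [-1.54  5.63]
-315 [-0.69  4.98]
-330 [-0.05  4.13]
-345 [0.36 3.15]
-360 [0.5 2.1]
-375 [0.36 1.04]
-390 [-0.05  0.06]
-405 [-0.69 -0.79]
-420 [-1.54 -1.43]
(420, 560)
```

A steady 1.6 N at p0. Now the round begins, 60° per call.

Call:
{"op": "arm_command", "data": {"plan": "-0.35 -0.38 0 0 1; -0.69 -0.79 0 0 1; -1.1 -1.13 0 0 1; -1.54 -1.43 0 0 1; -2.02 -1.67 0 0 1; -2.52 -1.84 0 0 1; -3.05 -1.94 0 0 1; -3.58 -1.98 0 0 1"}}

```text
t: 6.1
eef_pos: [0.5451, -0.0552, 0.2333]
eef_rot: [180.0, 0.0, 90.0]
wrist_force: [0.4, -0.2, 2.2]
grip_width: 0.0007
grasp_force: 0.9
```

Run:
```python
from h import *
F=[]
for i in range(5): robot.camera('top'); F.append(robot.get_state()['wrist_force'])
s,im=snap('wrist','w3')
print(np.mean(F,0),s['eef_pos'],s['t'])
```

```text
[-1.04039626 -0.58892041  1.76925325] [ 0.54462468 -0.05511158  0.23303395] 6.35
```

View pics/w3.png

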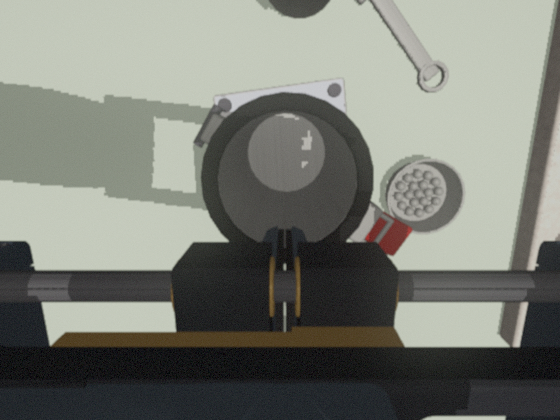

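The wrist view shows the ring spanning columns 203–373, centre about 288, and the finger gap at 285.5. The relative offset is about 1 mm, so the circle is good, and the force is 1.8 N. I'll continue.

Call:
{"op": "arm_command", "data": {"plan": "-0.53 0.04 0 0 1; -1.05 0.14 0 0 1; -1.56 0.31 0 0 1; -2.04 0.55 0 0 1; -2.48 0.84 0 0 1; -2.88 1.19 0 0 1; -3.23 1.59 0 0 1; -3.53 2.04 0 0 1"}}

```text
t: 7.4
eef_pos: [0.5098, -0.0344, 0.2333]
eef_rot: [-180.0, 0.0, 90.0]
wrist_force: [0.4, -1.3, 2.1]
grip_width: 0.0006
grasp_force: 0.9
```

Call:
{"op": "arm_command", "data": {"plan": "-0.24 0.48 0 0 1; -0.41 0.98 0 0 1; -0.51 1.51 0 0 1; -0.55 2.04 0 0 1; -0.51 2.57 0 0 1; -0.41 3.09 0 0 1; -0.24 3.6 0 0 1; 0 4.08 0 0 1"}}

```text
t: 8.4
eef_pos: [0.5101, 0.0065, 0.2332]
eef_rot: [-180.0, -0.0, 90.0]
wrist_force: [-0.9, -0.5, 2.1]
grip_width: 0.0005
grasp_force: 0.9
```

Run:
```python
from h import *
F=[]
for i in range(5): robot.camera('top'); F.append(robot.get_state()['wrist_force'])
s=robot.get_state();print(np.mean(F,0),s['eef_pos'],s['t'])
```

```text
[-0.00174431  1.2386571   1.52035849] [0.51032531 0.00668914 0.23329102] 8.65
```

Contact is even at about 1.5–2 N. I'll do the second half, ending 7.5° past the latch.

Call:
{"op": "arm_command", "data": {"plan": "0.3 0.44 0 0 1; 0.65 0.84 0 0 1; 1.05 1.19 0 0 1; 1.49 1.49 0 0 1; 1.97 1.73 0 0 1; 2.48 1.9 0 0 1; 3.0 2.0 0 0 1; 3.53 2.04 0 0 1"}}

```text
t: 9.65
eef_pos: [0.5458, 0.0267, 0.2332]
eef_rot: [-180.0, -0.0, 90.0]
wrist_force: [-2.3, -0.1, 1.9]
grip_width: 0.0001
grasp_force: 0.9
```

Call:
{"op": "arm_command", "data": {"plan": "0.53 -0.04 0 0 1; 1.05 -0.14 0 0 1; 1.56 -0.31 0 0 1; 2.04 -0.55 0 0 1; 2.48 -0.84 0 0 1; 2.88 -1.19 0 0 1; 3.23 -1.59 0 0 1; 3.53 -2.04 0 0 1"}}

```text
t: 10.65
eef_pos: [0.581, 0.0059, 0.2333]
eef_rot: [180.0, -0.0, 90.0]
wrist_force: [-0.1, 1.7, 1.9]
grip_width: 0.0008
grasp_force: 0.9
```

Call:
{"op": "arm_command", "data": {"plan": "0.24 -0.48 0 0 1; 0.41 -0.98 0 0 1; 0.51 -1.51 0 0 1; 0.55 -2.04 0 0 1; 0.51 -2.57 0 0 1; 0.41 -3.09 0 0 1; 0.24 -3.6 0 0 1; 0 -4.08 0 0 1"}}

```text
t: 11.65
eef_pos: [0.5807, -0.035, 0.2333]
eef_rot: [180.0, 0.0, 90.0]
wrist_force: [0.7, 0.8, 2.1]
grip_width: 0.0005
grasp_force: 0.9
```

Call:
{"op": "arm_command", "data": {"plan": "-0.15 -0.22 0 0 1; -0.2 -0.3 0 0 1; -0.2 -0.3 0 0 1"}}

```text
t: 12.02
eef_pos: [0.5787, -0.0378, 0.2333]
eef_rot: [180.0, 0.0, 90.0]
wrist_force: [0.6, -0.7, 2.0]
grip_width: 0.0003
grasp_force: 0.9
```

Run:
```python
from h import *
F=[]
for i in range(4): robot.camera('top'); F.append(robot.get_state()['wrist_force'])
s=robot.get_state();print(np.mean(F,0),s['eef_pos'],s['t'])
```

```text
[ 0.3367885  -0.04422508  1.9769872 ] [ 0.57868626 -0.03776099  0.23323649] 12.225
```

The round is complete with contact held all the way. Lifting straight up and clear.

Call:
{"op": "arm_command", "data": {"plan": "0 0 0.3 0 1; 0 0 1 0 1; 0 0 4 0 1; 0 0 8 0 1; 0 -4 11 0 1; 0 -7 11 0 1; 0 -7 11 0 1; 0 -7 11 0 1"}}

```text
t: 13.22
eef_pos: [0.5785, -0.107, 0.343]
eef_rot: [-179.9, -0.1, 90.0]
wrist_force: [-0.0, 0.3, 0.2]
grip_width: 0.0006
grasp_force: 0.0
```

Run:
```python
from h import *
s,im=snap('wrist','w5'); snap('side','s5'); print(s['eef_pos'],s['wrist_force'])
print(ringfit(im,s,(240,100)))
c=np.hstack([cv2.resize(cv2.imread(f'pics/{n}.png'),(400,300)) for n in('w5','s5')]); cv2.imwrite('pics/c5.png',c)
```

```text
[ 0.57847812 -0.10704323  0.34295554] [-0.02187036  0.26415946  0.19458297]
{'ell': ((243.17282104492188, 93.65930938720703), (111.16739654541016, 118.92204284667969), 160.04498291015625), 'c': array([ 0.54620051, -0.01417221]), 'r': np.float64(0.043555076869328205), 'sd': np.float64(0.00027278040874471085), 'n': 281, 'lever': array([ 0.61396866, -0.05453431]), 'lr': np.float64(0.07887725835075793), 'ang': np.float64(-30.777646211113503), 'px': array([323.62612613, 145.95945946])}
```

View pics/c5.png

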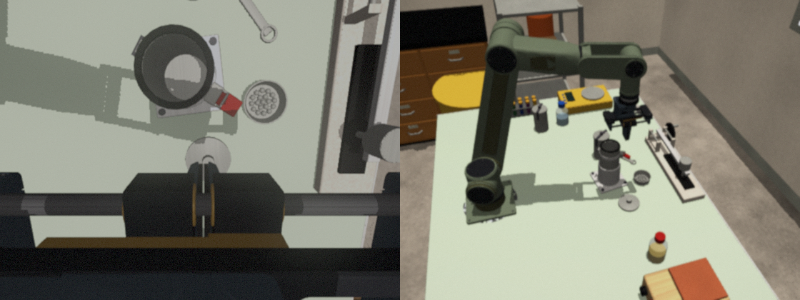

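The canister stands unmoved: the ring fit is within 0.3 mm of before and the latch is at -31°. The arm is clear and nothing else has moved.

```bash
python3 -c "
from plant import robot
print(robot.finish_job())"
```

```text
the job is handed in; nothing more can be done
None
```

The fingertips went once clockwise round the sealing ring, from the latch back to it, at about 1.5–2 N; the ring felt even all round, the canister is still in place, the arm is clear, and the job is handed in.

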